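# Unlock the grip-oil valve, reset it to two turns open

## Task

Lift the lock collar up off its post beside the hand wheel and stand it on its flange in the steel tray. Then, by the wheel's upright handle, turn the wheel clockwise until the valve is closed fully against its stop, and open it again by exactly two turns. Finish with the handle still held in the gripper, and leave the other things on the bench where they are.

Things in the scene. Friction and masses are not known exactly. Their poses are not given: they have to be found in the camera images.
- valve: Fixed oil valve: dark foot plate (110 mm diameter), brass body with two short copper pipes, grey hand wheel with a vertical axis on top. Origin: on the wheel's axis at bench level; z up. Its x axis points from the wheel's axis to the lock post, a steel post standing 100 mm from the axis on a bracket of the foot.
- wheel_axis (a point): Point on the wheel's vertical axis, 92 mm above the bench, level with the top of the wheel's rim. The rim is a 14 mm thick bar on a circle of 55 mm radius, with three spokes. Above the rim there is nothing but the handle and, outside the wheel, the lock post with its collar.
- wheel (a joint): Wheel angle, rad: 0 = closed, at a rigid stop; grows anticlockwise seen from above (opening), 2 pi a turn, up to 5 turns. Starts 1.95 to 5 rad open. At angle q the handle stands at (q - 0.9) rad anticlockwise from the valve body's x axis. Friction holds the wheel where it is left; it takes about 3 N at the handle. The collar on its post blocks the handle's way to the stop.
- handle: Black upright cylinder on the wheel's rim, 24 mm diameter, 81 mm tall, 55 mm from the wheel's axis. Origin: centre of its lower end, 92 mm above the bench; z up, top at 173 mm. It spins freely on its own pin, so a gripper can hold it and go round without turning itself. Its top 50 mm stand higher than the post. Its x and y directions mean nothing.
- post_top (a point): Top of the fixed steel lock post (20 mm diameter, chamfered), 122 mm above the bench. The post stands 26 mm above a shoulder of 36 mm diameter, at 96 mm, on which the collar rests.
- collar: Loose aluminium lock collar, about 0.16 kg, hung over the lock post: a flange of 90 mm diameter, 8 mm thick, at the bottom, and a tube of 36 mm outer diameter rising to 60 mm above the underside; a 26 mm bore right through. Origin: centre of its underside; z up along the bore. At first the underside is 96 mm above the bench; it clears the post when lifted 26 mm.
- tray_in (a point): Centre of the floor (4 mm above the bench) of the fixed square steel tray, 150 x 150 mm outside, 22 mm high, walls 4 mm; to the left or the right of the valve. The inner floor is 142 x 142 mm.
- jaw_grip: Bystander: spare chrome wedge grip, a block 85 x 110 x 60 mm with a lever (up to 96 mm high) and a pin, on the other side of the valve than the tray. Origin under its centre.
- handset: Bystander: blue and white handset, 130 x 75 x 24 mm, lying beyond the valve. Origin under its centre.
- spanner: Bystander: steel spanner, 200 mm long, lying flat beyond the valve. Origin under its centre.
- plates: Bystander: two stacked steel plates, 120 x 35 x 10 mm together, lying on the robot's side. Origin under the centre.
Not all that is in view belongs to the job. What is meant by the collar is not blue, and is the larger of those in its own colour. There is more than one size of the part that bears tray_in; the job needs the smaller.

How it is judged:
On the way, in this order (a step that is already met when the one before it is completed fails the run):
1. the lock collar stands on its flange in the tray, let go and at rest (horizontal distance between collar and tray_in below 0.06 m and height (world z) of collar below 0.012 m and angle between collar's own z axis and vertical below 0.15 rad and linear speed of collar below 0.03 m/s and contact force between the fingers and collar below 0.1 N), for 0.2 s.
2. the wheel is closed against its stop (within 0.06 rad) (value of joint wheel below 0.06 rad), for 0.1 s.
At the end, for the whole second after the job is handed in: Wheel at rest 12.57 rad (two turns) within 0.2 rad from its stop; fingers press the handle with more than 2 N; collar at rest on its flange in the tray, not touched by the fingers (centre within 60 mm of the tray's, underside below 12 mm, tilt below 0.15 rad) (all of step 1 and value of joint wheel between 12.3664 and 12.7664 rad and velocity of joint wheel between -0.1 and 0.1 rad/s and contact force between the fingers and handle above 2 N); the arm keeps its last pose, push and grip.
It fails at once if the collar is let go of high above the tray (underside over 60 mm up) (horizontal distance between collar and tray_in below 0.1 m and height (world z) of collar above 0.06 m and contact force between each of the arm, the fingers and collar below 0.01 N).
It fails at once if the spare wedge grip is moved by more than 30 mm (distance of jaw_grip from where it was at the start of the episode above 0.03 m).
It fails at once if the handset is moved by more than 30 mm (distance of handset from where it was at the start of the episode above 0.03 m).
It fails at once if the spanner is moved by more than 30 mm (distance of spanner from where it was at the start of the episode above 0.03 m).
It fails at once if the stack of steel plates is moved by more than 30 mm (distance of plates from where it was at the start of the episode above 0.03 m).
It also fails if it takes over 72 s, if anything falls off the work surface, if the arm or the gripper's body presses on something with over 40 N, if the wrist force passes 120 N, or if a joint passes its speed limit or range.

## Robot

A 6-joint arm with a two-finger parallel gripper is mounted at the origin on the work surface. World frame = base frame: x ahead of the robot, y to its left, z up, the work surface at z = 0. Lengths are in m, angles in rad, forces in N, time in s.
With the tool pointing down it reaches from about 0.275 to 0.85 m from the base axis. Payload 5.2 kg.
Tool frame: the origin (TCP) lies between the finger pads; the fingertips stand 11 mm ahead of it and the grasp point (between the pads) lies 8 mm behind it; z points along the fingers, y is the line along which they close (so a half turn about z gives the same grasp; the last joint's range is limited). The gripper opens to 85 mm and grips with 20 to 120 N. Pads are 22 mm wide; open, the fingers measure 114 mm over their backs; the gripper's body (76 mm by 85 mm) begins 54 mm behind the grasp point. The pads swing forward as they close: fully open they stand 13 mm farther back than shut.
Start: joints at [0.99, 0.259, 1.535, -0, 1.348, -0.203], TCP at [0.203, 0.511, 0.242] pointing down, gripper open.
Joint ranges: [-3.14, 3.14], [-0.91, 2.08], [0.19, 2.58], [-1.22, 4.36], [0.22, 2.71], [-3.12, 3.12]. Speed limits (rad/s): [2.57, 2.57, 3.14, 3.14, 3.14, 3.14].

## Interface

Orientations are given as a 3x3 rotation matrix whose columns are the frame's x, y, z axes.
In Python, from rig import arm, imaging gives the robot as it stands.
- The arm moves only by the tool send_rows, never from a script. Its arguments are lists of equal length, an entry for each row: "travel": the shift along the tool's x, y, z in mm, a list of three; "rot": the turn, a rotation vector about the tool's x, y, z in rad, a list of three; "jaw": the opening, from 0 (shut) to 1 (fully open). A call has 1 to 20 rows; each row shifts and turns the commanded pose from where the row before left it, along the tool's axes as they then stand; what a row does not reach is not made up. A row lasts 1/12 s, in which the tool goes at most 41.7 mm and 7.16 degrees, less where a joint would pass 70% of its speed; a pose out of reach is approached as far as the arm can. A call with a gripper value outside its range is refused whole. The fingers move at their own pace and stop on an object; "force" is the grip in N (left out, the last holds). Time passes only in rows, so rows that do not move let the fingers close. It gives the time, the measured TCP pose, the force, the opening and the grip force at its end, in the units of the state.
- arm.read_state(): the state, without advancing time (a new reading comes with each control period).
- imaging.snapshot(name): name is "scene" or "top" or "wrist"; returns a dict with "pixels" (480x640x3 uint8, blue, green, red), "fovy" (degrees; the focal length in pixels is half the picture's height over the tangent of half this angle, whatever the lens; pixels are square), "cx", "cy" (the principal point, pixels), "rvec" (rotation vector, rad) and "tvec" (3), from world to camera coordinates, as OpenCV has them. Camera axes: x right, y down, z forward; pixel columns grow to the right and rows downward; lengths in m; the calibration is good to about 2 mm. A picture is of the moment at which its call begins. There is no depth.
- arm.job_done(): hands the job in; it is judged then, once.
The state is a dict: "time": time; "joint_pos": joint angles; "qvel": joint speeds; "joint_torque": joint torques, N m; "tcp_pos": TCP position; "eef_rot": TCP orientation; "ft_force": force on the tool from outside, world axes, zero at the start; "moment": the same for the moment, N m; "gripper_width": opening from 0.0 (shut) to 1.0 (fully open); "finger_force": force on a finger pad.
Only numpy, scipy, OpenCV 4.12 (cv2) and the standard library are available. Lean on these libraries where they do the work, as an engineer would, in place of code of your own. Each camera call takes 0.05 s, during which the arm holds its last target. There are 200 camera calls.

## Working session

There is one attempt and no reset: what is moved stays moved. The work goes in short steps, Python scripts to look and compute and a tool call to move; the robot and the scene stay as the last step left them, time stands still between calls to the robot, and variables do not carry over. Pictures are saved under pics/ and viewed, at most 10 in all, crops included, and the job is handed in when it is done.

Besides the shell and the picture viewer there is one more tool, called by a JSON object that holds its "method" and its "body". send_rows: Moves the arm, as the interface text tells. Its arguments: {"type":"object","properties":{"travel":{"type":"array","items":{"type":"array","items":{"type":"number"}}},"rot":{"type":"array","items":{"type":"array","items":{"type":"number"}}},"jaw":{"type":"array","items":{"type":"number"}},"force":{"type":"number"}},"required":["travel","rot","jaw"]}

```bash
ls; mkdir -p pics
cat > h.py <<'E'
import numpy as np, cv2
from rig import arm, imaging
def cam(s):
    f=240/np.tan(np.radians(s["fovy"])/2)
    K=np.array([[f,0,s["cx"]],[0,f,s["cy"]],[0,0,1.]])
    R=cv2.Rodrigues(np.array(s["rvec"],float))[0]; return K,R,np.array(s["tvec"],float).ravel()
def toplane(c,uv,z):
    K,R,t=c; d=R.T@np.linalg.solve(K,[uv[0],uv[1],1.]); o=-R.T@t
    return o+d*(z-o[2])/d[2]
def proj(c,p):
    K,R,t=c; q=K@(R@np.asarray(p,float)+t); return q[:2]/q[2]
E
python3 - <<'E'
from h import *
import pickle
for n in("scene","top"):
    s=imaging.snapshot(n); cv2.imwrite(f"pics/{n}0.png",s["pixels"]); pickle.dump(s,open(f"{n}.pkl","wb"))
    c=cam(s); print(n,s["fovy"],-c[1].T@c[2])
st=arm.read_state(); print(st)
E
```

```text
pics
scene 49.30353503001311 [ 1.03393657 -0.95527984  0.80733466]
top 43.17317457707594 [ 0.21204814 -0.04773493  1.68055513]
{'time': 0.1, 'joint_pos': array([ 9.90222298e-01,  2.59289854e-01,  1.53597695e+00,  1.09732792e-05,
        1.34799608e+00, -2.02804353e-01]), 'qvel': array([ 0.00018966,  0.00081741, -0.00209851,  0.00051912, -0.00018057,
        0.00013137]), 'joint_torque': array([ 5.99493524e-04, -4.46970677e+01, -2.91249204e+01, -4.98760346e-04,
        6.19782979e-03, -8.75849025e-06]), 'tcp_pos': array([0.20258894, 0.51084039, 0.24154586]), 'eef_rot': array([[-9.29488540e-01,  3.68849832e-01, -9.25074286e-04],
       [ 3.68850828e-01,  9.29487564e-01, -1.39068612e-03],
       [ 3.46890702e-04, -1.63384123e-03, -9.99998605e-01]]), 'ft_force': array([ 0.09012486, -0.03487483,  0.13552309]), 'moment': array([0.04384329, 0.01494699, 0.02129873]), 'finger_force': 0.0, 'gripper_width': 0.9983710657317759}
```

View pics/top0.png

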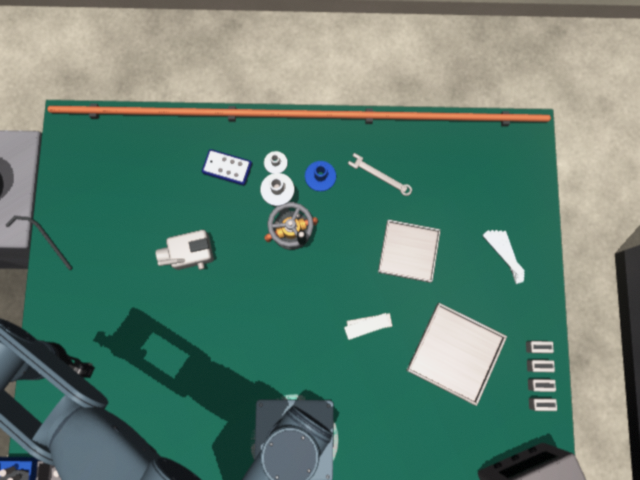

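View pics/scene0.png

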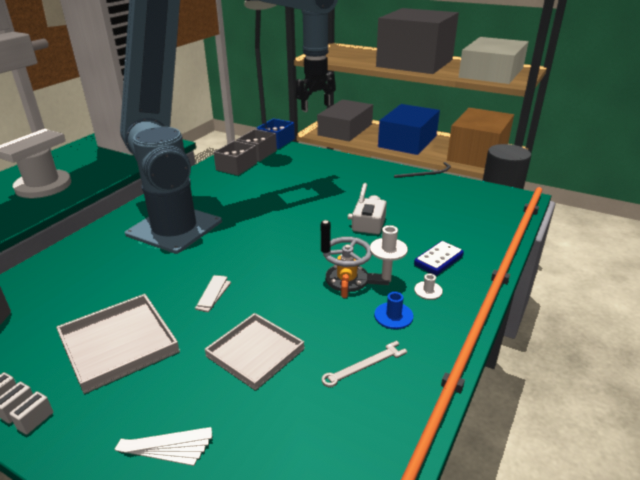

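The top view shows the valve at about (290,226), with the collar on its post at (277,187). The small tray is at (410,251), the handset at (227,167), the spanner at (380,175), the wedge grip at (187,250) and the plates at (368,326). Next I'll enlarge the valve and the tray.

Run:
```python
from h import *
import pickle
s=pickle.load(open("top.pkl","rb"))["pixels"]; t=pickle.load(open("scene.pkl","rb"))["pixels"]
a=cv2.resize(s[145:265,240:340],None,fx=5,fy=5,interpolation=cv2.INTER_CUBIC)
b=cv2.resize(t[205:325,300:450],None,fx=5,fy=5,interpolation=cv2.INTER_CUBIC)
cv2.imwrite("pics/a.png",a); cv2.imwrite("pics/b.png",b)
```

```text
(no output)
```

View pics/a.png

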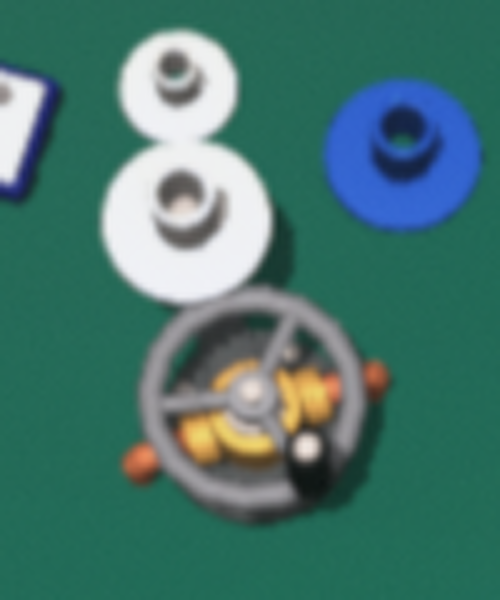

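View pics/b.png

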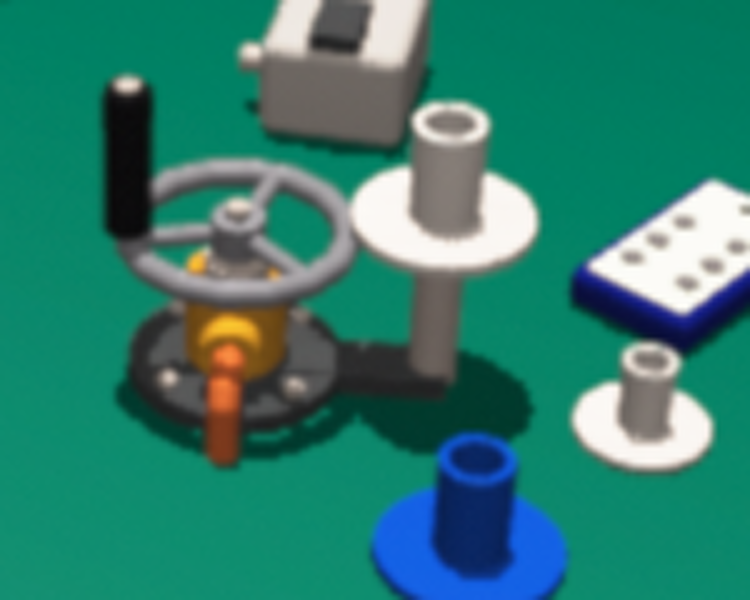

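In the top crop, the rim's centre is at (252,400), the flange's at (187,221), the tube top at (182,197) and the handle top at (307,446). In the scene crop, the tube top is at (451,123) and the handle top at (128,83).

Run:
```python
from h import *
import pickle
T=cam(pickle.load(open("top.pkl","rb"))); S=cam(pickle.load(open("scene.pkl","rb")))
a=lambda u,v:(u/5+240-.4,v/5+145-.4); b=lambda u,v:(u/5+300-.4,v/5+205-.4)
for n,uv,z in[("wheel",a(252,400),.085),("flange",a(187,221),.104),("tube",a(182,197),.156),("handle",a(307,446),.173)]: print(n,toplane(T,uv,z))
for n,uv,z in[("tubeS",b(451,123),.156),("handleS",b(128,83),.173),("flangeS",b(445,217),.104),("hub?",b(236,232),.088)]: print(n,toplane(S,uv,z))
for uv in[(388,221),(440,228),(434,282),(379,273)]: print(toplane(T,uv,.022))
print("tray S",[toplane(S,uv,.022) for uv in [(256,316),(303,347),(253,383),(206,349)]])
w=toplane(T,a(252,400),.085)[:2];f=(toplane(T,a(187,221),.104)[:2]+toplane(T,a(182,197),.156)[:2])/2;h=toplane(T,a(307,446),.173)[:2]
print(np.linalg.norm(f-w),np.linalg.norm(h-w))
for n,uv in [("grip",(190,248)),("plates",(368,326)),("lever",(165,256))]: print(n,toplane(T,uv,.03))
```

```text
wheel [0.56346137 0.02009636 0.085     ]
flange [0.65720955 0.05643233 0.104     ]
tube [0.6554174  0.05594145 0.156     ]
handle [ 0.52064997 -0.01205154  0.173     ]
tubeS [0.66018934 0.05420372 0.156     ]
handleS [ 0.52074751 -0.01088348  0.173     ]
flangeS [0.6616496 0.052217  0.104    ]
hub? [0.56787626 0.01383137 0.088     ]
[ 0.59206836 -0.25189215  0.022     ]
[ 0.57428385 -0.39788618  0.022     ]
[ 0.42166324 -0.3776429   0.022     ]
[ 0.44447283 -0.2258567   0.022     ]
tray S [array([ 0.46210379, -0.23425591,  0.022     ]), array([ 0.60686042, -0.2686622 ,  0.022     ]), array([ 0.57134057, -0.40188825,  0.022     ]), array([ 0.42970623, -0.37262558,  0.022     ])]
0.09961947857051522 0.053537864689653325
grip [0.50519623 0.29621763 0.03      ]
plates [ 0.2984863  -0.19451167  0.03      ]
lever [0.48183826 0.36343664 0.03      ]
```

{"method": "send_rows", "body": {"travel": [[0, 0, 0], [0, 0, 0], [0, 0, 0], [0, 0, 0], [-28, -28, 0], [-28, -28, 0], [-28, -28, 0], [-28, -28, 0], [-28, -28, 0], [-28, -28, 0], [-28, -28, 0], [-28, -28, 0], [-28, -28, 0], [-28, -28, 0], [-28, -28, 0], [-28, -28, 0], [-28, -28, 0], [-28, -28, 0], [-28, -28, 0], [0, 0, 0]], "rot": [[0, 0, -0.0945], [0, 0, -0.0945], [0, 0, -0.0945], [0, 0, -0.0945], [0, 0, 0], [0, 0, 0], [0, 0, 0], [0, 0, 0], [0, 0, 0], [0, 0, 0], [0, 0, 0], [0, 0, 0], [0, 0, 0], [0, 0, 0], [0, 0, 0], [0, 0, 0], [0, 0, 0], [0, 0, 0], [0, 0, 0], [0, 0, 0]], "jaw": [1, 1, 1, 1, 1, 1, 1, 1, 1, 1, 1, 1, 1, 1, 1, 1, 1, 1, 1, 1], "force": 40}}

```text
time: 1.77
tcp_pos: [0.6272, 0.0852, 0.2408]
eef_rot: [[-1.0, 0.005, 0.001], [0.005, 1.0, -0.003], [-0.001, -0.003, -1.0]]
ft_force: [-0.1, 0.7, -0.3]
gripper_width: 1.0
finger_force: 0.0
```

Run:
```python
from h import *
import pickle
st=arm.read_state(); print(st["tcp_pos"],st["eef_rot"],st["time"],st["joint_pos"])
s=imaging.snapshot("wrist"); pickle.dump(s,open("wrist.pkl","wb")); cv2.imwrite("pics/w0.png",s["pixels"]); c=cam(s); print(s["fovy"],-c[1].T@c[2])
for p in [(.6575,.0555,.156),(.564,.019,.092),(.5206,-.0115,.173)]: print(proj(c,p))
```

```text
[0.62718032 0.08516564 0.24076696] [[-0.99998505  0.00533527  0.00119759]
 [ 0.00533194  0.99998196 -0.00276481]
 [-0.00121232 -0.00275838 -0.99999546]] 1.7667 [-0.03950272  0.40850359  1.32442908 -0.00275204  1.40735473 -1.60451938]
63.220242358810005 [0.55866515 0.08581887 0.37237602]
[270.49706042 299.40139768]
[224.20400538 137.38502358]
[111.3517599   45.35985797]
```

View pics/w0.png

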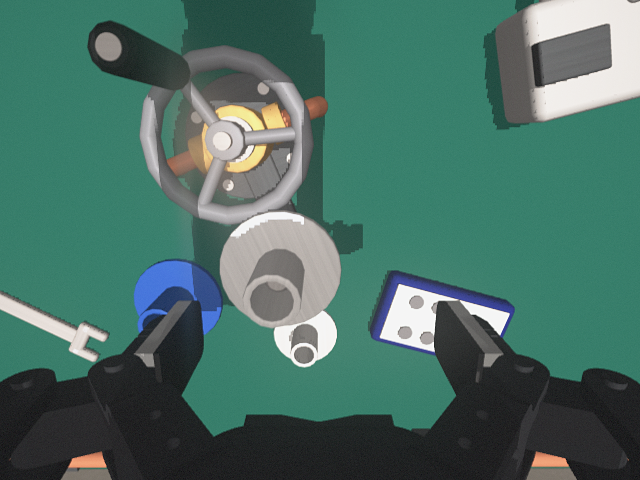

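The wrist view shows the tube top at (272,299), the handle top at (109,47), and the rim spanning x 140–313 and y 45–225.

Run:
```python
from h import *
import pickle
c=cam(pickle.load(open("wrist.pkl","rb")))
t=toplane(c,(272,299),.156);h=toplane(c,(109,47),.173);w=toplane(c,(226.5,135),.085);f=toplane(c,(280,269),.104)
print(t,f,h,w,np.linalg.norm((t-w)[:2]),np.linalg.norm((h-w)[:2]))
```

```text
[0.65724007 0.05641702 0.156     ] [0.65712144 0.05610036 0.104     ] [ 0.52129153 -0.01270624  0.173     ] [0.56249648 0.01908685 0.085     ] 0.10183264530833132 0.0520446835733194
```

{"method": "send_rows", "body": {"travel": [[-15, -15, 0], [-15.3, -14, 0], [0, 0, 0], [0, 0, 16], [0, 0, 20], [0, 0, 20], [0, 0, 20], [0, 0, 20], [0, 0, 12], [0, 0, 7], [0, 0, 0], [0, 0, 0]], "rot": [[0, 0, 0], [0, 0, 0], [0, 0, 0], [0, 0, 0], [0, 0, 0], [0, 0, 0], [0, 0, 0], [0, 0, 0], [0, 0, 0], [0, 0, 0], [0, 0, 0], [0, 0, 0]], "jaw": [1, 1, 1, 1, 1, 1, 1, 1, 1, 1, 1, 1]}}

```text
time: 2.82
tcp_pos: [0.6533, 0.0627, 0.1278]
eef_rot: [[-1.0, -0.001, 0.0], [-0.001, 1.0, 0.0], [-0.0, 0.0, -1.0]]
ft_force: [-0.9, -0.3, 0.6]
gripper_width: 1.004
finger_force: 0.0
```

{"method": "send_rows", "body": {"travel": [[0, 0, 0], [0, 0, 0], [0, 0, 0], [0, 0, 0], [0, 0, 0], [0, 0, 0], [0, 0, 0], [0, 0, 0], [0, 0, 0], [0, 0, 0]], "rot": [[0, 0, 0], [0, 0, 0], [0, 0, 0], [0, 0, 0], [0, 0, 0], [0, 0, 0], [0, 0, 0], [0, 0, 0], [0, 0, 0], [0, 0, 0]], "jaw": [0.8, 0.6, 0.4, 0.2, 0.2, 0.2, 0.2, 0.2, 0.2, 0.2], "force": 40}}

```text
time: 3.65
tcp_pos: [0.654, 0.0597, 0.1291]
eef_rot: [[-1.0, 0.0, 0.002], [0.0, 1.0, -0.004], [-0.002, -0.004, -1.0]]
ft_force: [-1.6, -7.9, 5.8]
gripper_width: 0.42
finger_force: 39.9
```

{"method": "send_rows", "body": {"travel": [[0, -2.5, 0], [0, -2.5, 0], [0, 0, 0], [0, 0, 0], [0, 0, 0], [0, 0, 0]], "rot": [[0, 0, 0], [0, 0, 0], [0, 0, 0], [0, 0, 0], [0, 0, 0], [0, 0, 0]], "jaw": [0.2, 0.2, 0.2, 0.2, 0.2, 0.2]}}

```text
time: 4.15
tcp_pos: [0.6541, 0.0578, 0.1291]
eef_rot: [[-1.0, -0.0, 0.003], [-0.0, 1.0, 0.001], [-0.003, 0.001, -1.0]]
ft_force: [-1.4, 1.7, 5.7]
gripper_width: 0.422
finger_force: 39.8
```

{"method": "send_rows", "body": {"travel": [[0, 0, -5], [0, 0, -8], [0, 0, -10], [0, 0, -12], [0, 0, -15], [0, 0, -20], [0, 0, -20], [0, 0, -10], [0, 0, 0], [0, 0, 0], [0, 0, 0]], "rot": [[0, 0, 0], [0, 0, 0], [0, 0, 0], [0, 0, 0], [0, 0, 0], [0, 0, 0], [0, 0, 0], [0, 0, 0], [0, 0, 0], [0, 0, 0], [0, 0, 0]], "jaw": [0.2, 0.2, 0.2, 0.2, 0.2, 0.2, 0.2, 0.2, 0.2, 0.2, 0.2]}}

```text
time: 5.07
tcp_pos: [0.6526, 0.0573, 0.2262]
eef_rot: [[-1.0, -0.0, -0.002], [-0.0, 1.0, 0.0], [0.002, 0.0, -1.0]]
ft_force: [-0.5, 0.1, -1.1]
gripper_width: 0.423
finger_force: 40.1
```

Run:
```python
from h import *
s=imaging.snapshot("scene"); cv2.imwrite("pics/s1.png",cv2.resize(s["pixels"][130:330,200:450],None,fx=3,fy=3)); st=arm.read_state(); print(st["tcp_pos"],st["ft_force"],st["time"])
```

```text
[0.65243138 0.0573774  0.22574367] [ 0.51239875 -0.61676819 -1.38369239] 5.1167
```

View pics/s1.png

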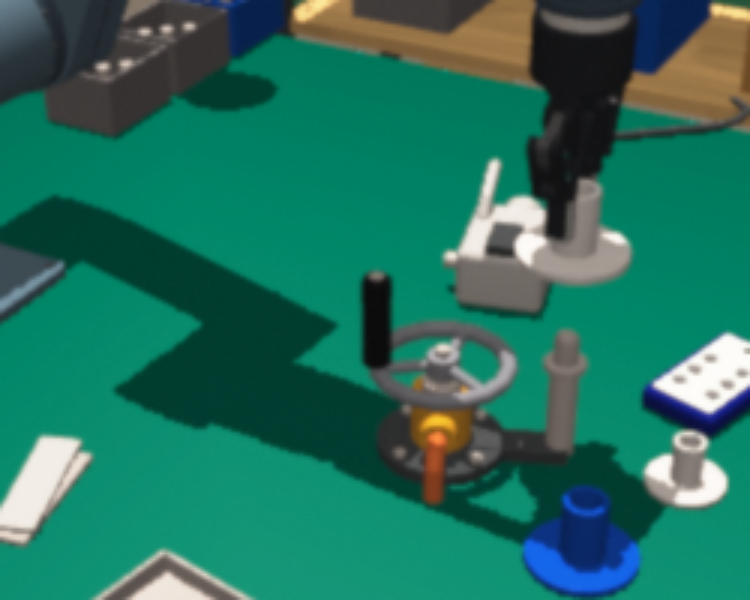

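The collar is clear of its post and hangs upright. Next I'll carry it over the tray.

{"method": "send_rows", "body": {"travel": [[5, -15, 0], [9, -23, 0], [10, -26, 0], [10, -26, 0], [10, -26, 0], [10, -26, 0], [10, -26, 0], [10, -26, 0], [10, -26, 0], [10, -26, 0], [10, -26, 0], [10, -26, 0], [10, -26, 0], [10, -26, 0], [10, -23, 0], [0, 0, 0], [0, 0, 0], [0, 0, 0], [0, 0, 0]], "rot": [[0, 0, 0], [0, 0, 0], [0, 0, 0], [0, 0, 0], [0, 0, 0], [0, 0, 0], [0, 0, 0], [0, 0, 0], [0, 0, 0], [0, 0, 0], [0, 0, 0], [0, 0, 0], [0, 0, 0], [0, 0, 0], [0, 0, 0], [0, 0, 0], [0, 0, 0], [0, 0, 0], [0, 0, 0]], "jaw": [0.2, 0.2, 0.2, 0.2, 0.2, 0.2, 0.2, 0.2, 0.2, 0.2, 0.2, 0.2, 0.2, 0.2, 0.2, 0.2, 0.2, 0.2, 0.2]}}

```text
time: 6.7
tcp_pos: [0.5093, -0.3148, 0.2268]
eef_rot: [[-1.0, -0.001, -0.001], [-0.001, 1.0, 0.001], [0.001, 0.001, -1.0]]
ft_force: [0.8, 0.1, -0.9]
gripper_width: 0.425
finger_force: 40.3
```

{"method": "send_rows", "body": {"travel": [[0, 0, 12], [0, 0, 20], [0, 0, 25], [0, 0, 25], [0, 0, 25], [0, 0, 25], [0, 0, 20], [0, 0, 15], [0, 0, 8], [0, 0, 4], [0, 0, 0], [0, 0, 0], [0, 0, 0], [0, 0, 0]], "rot": [[0, 0, 0], [0, 0, 0], [0, 0, 0], [0, 0, 0], [0, 0, 0], [0, 0, 0], [0, 0, 0], [0, 0, 0], [0, 0, 0], [0, 0, 0], [0, 0, 0], [0, 0, 0], [0, 0, 0], [0, 0, 0]], "jaw": [0.2, 0.2, 0.2, 0.2, 0.2, 0.2, 0.2, 0.2, 0.2, 0.2, 0.2, 0.2, 0.2, 0.2]}}

```text
time: 7.87
tcp_pos: [0.51, -0.3162, 0.0495]
eef_rot: [[-1.0, -0.0, 0.002], [-0.0, 1.0, -0.002], [-0.002, -0.002, -1.0]]
ft_force: [-0.4, 0.1, -1.3]
gripper_width: 0.421
finger_force: 40.3
```

{"method": "send_rows", "body": {"travel": [[0, 0, 4], [0, 0, 4], [0, 0, 2], [0, 0, 1], [0, 0, 1], [0, 0, 0], [0, 0, 0], [0, 0, 0]], "rot": [[0, 0, 0], [0, 0, 0], [0, 0, 0], [0, 0, 0], [0, 0, 0], [0, 0, 0], [0, 0, 0], [0, 0, 0]], "jaw": [0.2, 0.2, 0.2, 0.2, 0.2, 0.2, 0.2, 0.2]}}

```text
time: 8.53
tcp_pos: [0.5091, -0.3157, 0.0372]
eef_rot: [[-1.0, -0.0, -0.0], [-0.0, 1.0, 0.0], [0.0, 0.0, -1.0]]
ft_force: [-3.4, 0.9, 7.1]
gripper_width: 0.419
finger_force: 40.8
```

{"method": "send_rows", "body": {"travel": [[0, 0, 0], [0, 0, 0], [0, 0, 0], [0, 0, 0], [0, 0, 0], [0, 0, 0], [0, 0, 0], [0, 0, 0], [0, 0, -10], [0, 0, -20], [0, 0, -25], [0, 0, -30], [0, 0, -30], [0, 0, -30], [0, 0, -30], [0, 0, -25], [0, 0, 0], [0, 0, 0], [0, 0, 0]], "rot": [[0, 0, 0], [0, 0, 0], [0, 0, 0], [0, 0, 0], [0, 0, 0], [0, 0, 0], [0, 0, 0], [0, 0, 0], [0, 0, 0], [0, 0, 0], [0, 0, 0], [0, 0, 0], [0, 0, 0], [0, 0, 0], [0, 0, 0], [0, 0, 0], [0, 0, 0], [0, 0, 0], [0, 0, 0]], "jaw": [0.6, 0.8, 0.8, 0.8, 0.8, 0.8, 0.8, 0.8, 0.8, 0.8, 0.8, 0.8, 0.8, 0.8, 0.8, 0.8, 0.8, 0.8, 0.8]}}

```text
time: 10.12
tcp_pos: [0.509, -0.3154, 0.2361]
eef_rot: [[-1.0, -0.0, -0.0], [-0.0, 1.0, 0.0], [0.0, 0.0, -1.0]]
ft_force: [-0.2, 0.7, -0.3]
gripper_width: 0.799
finger_force: 0.0
```

Run:
```python
from h import *
s=imaging.snapshot("scene"); cv2.imwrite("pics/s2.png",cv2.resize(s["pixels"][220:400,150:400],None,fx=3,fy=3)); st=arm.read_state(); print(st["tcp_pos"],st["ft_force"],st["time"],st["joint_pos"])
```

```text
[ 0.5086755  -0.31515862  0.23526764] [-0.39856221  0.12255179 -0.07575538] 10.1667 [-7.40907865e-01  3.51190853e-01  1.42306572e+00 -2.10525762e-05
  1.36950741e+00 -2.31190119e+00]
```

View pics/s2.png

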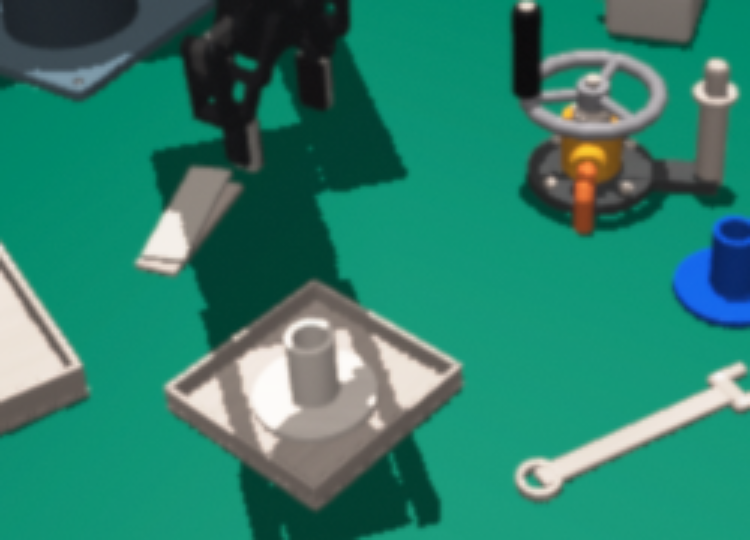

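The collar stands on its flange near the middle of the tray. Next comes the handle.

{"method": "send_rows", "body": {"travel": [[0, 13, 0], [-1, 20, 0], [-1, 25, 0], [-1, 25, 0], [-1, 25, 0], [-1, 25, 0], [-1, 25, 0], [-1, 25, 0], [-1, 25, 0], [-1, 25, 0], [-1, 25, 0], [-1, 20, 0], [-1, 15, 0], [-1, 10, 0], [0, 0, 0], [0, 0, 0], [0, 0, 0], [0, 0, 0]], "rot": [[0, 0, 0], [0, 0, 0], [0, 0, 0], [0, 0, 0], [0, 0, 0], [0, 0, 0], [0, 0, 0], [0, 0, 0], [0, 0, 0], [0, 0, 0], [0, 0, 0], [0, 0, 0], [0, 0, 0], [0, 0, 0], [0, 0, 0], [0, 0, 0], [0, 0, 0], [0, 0, 0]], "jaw": [0.8, 0.8, 0.8, 0.8, 0.8, 0.8, 0.8, 0.8, 0.8, 0.8, 0.8, 0.8, 0.8, 0.8, 0.8, 0.8, 0.8, 0.8]}}

```text
time: 11.67
tcp_pos: [0.5222, -0.0135, 0.2361]
eef_rot: [[-1.0, 0.001, -0.0], [0.001, 1.0, -0.0], [0.0, -0.0, -1.0]]
ft_force: [-0.5, -0.7, -0.4]
gripper_width: 0.798
finger_force: 0.0
```

Run:
```python
from h import *
s=imaging.snapshot("wrist"); cv2.imwrite("pics/w1.png",s["pixels"]); st=arm.read_state(); print(st["tcp_pos"],st["time"])
import pickle; pickle.dump(s,open("w1.pkl","wb")); c=cam(s); print(proj(c,(.521,-.0122,.173)),proj(c,(.564,.019,.085)))
```

```text
[ 0.52224355 -0.01360411  0.23617096] 11.7167
[321.65201016 261.68828189] [361.13649264 277.19941616]
```

View pics/w1.png

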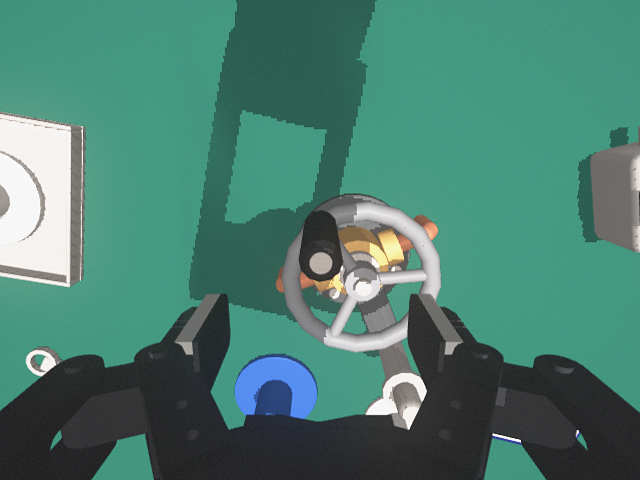

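The handle top is at (320,263) and the rim's centre at (362,276), as predicted. I'll lower and grip.

{"method": "send_rows", "body": {"travel": [[1.5, 1, 10], [0, 0, 18], [0, 0, 20], [0, 0, 20], [0, 0, 14], [0, 0, 8], [0, 0, 2], [0, 0, 0], [0, 0, 0], [0, 0, 0], [0, 0, 0], [0, 0, 0], [0, 0, 0], [0, 0, 0], [0, 0, 0], [0, 0, 0], [0, 0, 0]], "rot": [[0, 0, 0], [0, 0, 0], [0, 0, 0], [0, 0, 0], [0, 0, 0], [0, 0, 0], [0, 0, 0], [0, 0, 0], [0, 0, 0], [0, 0, 0], [0, 0, 0], [0, 0, 0], [0, 0, 0], [0, 0, 0], [0, 0, 0], [0, 0, 0], [0, 0, 0]], "jaw": [0.8, 0.8, 0.8, 0.8, 0.8, 0.8, 0.8, 0.8, 0.8, 0.6, 0.4, 0.2, 0.15, 0.15, 0.15, 0.15, 0.15], "force": 40}}

```text
time: 13.13
tcp_pos: [0.521, -0.012, 0.1451]
eef_rot: [[-1.0, -0.0, 0.001], [-0.0, 1.0, -0.001], [-0.001, -0.001, -1.0]]
ft_force: [-1.8, -0.9, 5.1]
gripper_width: 0.27
finger_force: 39.2
```

```bash
cat >> h.py <<'E'
def arc(a,b,n,R=55):
    p=R*np.exp(1j*np.linspace(a,b,n+1)); p=np.round(p,1); d=np.diff(p)
    print([[round(-float(x.real),1),round(float(x.imag),1),0] for x in d])
E
python3 - <<'E'
from h import *
arc(-2.526,-2.526-2.4,12)
E
```

```text
[[5.4, 9.6, 0], [3.4, 10.4, 0], [1.3, 10.9, 0], [-0.9, 11.0, 0], [-3.1, 10.5, 0], [-5.1, 9.7, 0], [-7.0, 8.6, 0], [-8.5, 6.9, 0], [-9.7, 5.1, 0], [-10.5, 3.1, 0], [-10.9, 1.0, 0], [-11.0, -1.3, 0]]
```

{"method": "send_rows", "body": {"travel": [[5.4, 9.6, 0], [3.4, 10.4, 0], [1.3, 10.9, 0], [-0.9, 11.0, 0], [-3.1, 10.5, 0], [-5.1, 9.7, 0], [0, 0, 0], [0, 0, 0], [0, 0, 0]], "rot": [[0, 0, 0], [0, 0, 0], [0, 0, 0], [0, 0, 0], [0, 0, 0], [0, 0, 0], [0, 0, 0], [0, 0, 0], [0, 0, 0]], "jaw": [0.15, 0.15, 0.15, 0.15, 0.15, 0.15, 0.15, 0.15, 0.15]}}

```text
time: 13.88
tcp_pos: [0.5213, 0.0514, 0.1451]
eef_rot: [[-1.0, -0.001, 0.003], [-0.001, 1.0, 0.001], [-0.003, 0.001, -1.0]]
ft_force: [1.7, 1.5, 5.9]
gripper_width: 0.271
finger_force: 40.0
```

{"method": "send_rows", "body": {"travel": [[-7.0, 8.6, 0], [-8.5, 6.9, 0], [-9.7, 5.1, 0], [-10.5, 3.1, 0], [-10.9, 1.0, 0], [-11.0, -1.3, 0], [0, 0, 0], [0, 0, 0], [0, 0, 0]], "rot": [[0, 0, 0], [0, 0, 0], [0, 0, 0], [0, 0, 0], [0, 0, 0], [0, 0, 0], [0, 0, 0], [0, 0, 0], [0, 0, 0]], "jaw": [0.15, 0.15, 0.15, 0.15, 0.15, 0.15, 0.15, 0.15, 0.15]}}

```text
time: 14.63
tcp_pos: [0.5788, 0.073, 0.1451]
eef_rot: [[-1.0, -0.0, 0.002], [-0.0, 1.0, -0.001], [-0.002, -0.001, -1.0]]
ft_force: [0.0, -3.8, 6.2]
gripper_width: 0.266
finger_force: 40.1
```

Run:
```python
from h import *
arc(1.335,-.265,8); arc(-.265,-.565,4)
```

```text
[[-10.4, -3.6, 0], [-9.5, -5.6, 0], [-8.1, -7.4, 0], [-6.5, -8.9, 0], [-4.6, -9.9, 0], [-2.6, -10.7, 0], [-0.4, -11.0, 0], [1.8, -10.8, 0]]
[[1.2, -3.9, 0], [1.6, -3.9, 0], [1.8, -3.7, 0], [2.0, -3.5, 0]]
```

{"method": "send_rows", "body": {"travel": [[-10.4, -3.6, 0], [-9.5, -5.6, 0], [-8.1, -7.4, 0], [-6.5, -8.9, 0], [-4.6, -9.9, 0], [-2.6, -10.7, 0], [-0.4, -11.0, 0], [1.8, -10.8, 0], [0, 0, 0], [0, 0, 0]], "rot": [[0, 0, 0], [0, 0, 0], [0, 0, 0], [0, 0, 0], [0, 0, 0], [0, 0, 0], [0, 0, 0], [0, 0, 0], [0, 0, 0], [0, 0, 0]], "jaw": [0.15, 0.15, 0.15, 0.15, 0.15, 0.15, 0.15, 0.15, 0.15, 0.15]}}

```text
time: 15.47
tcp_pos: [0.6191, 0.0051, 0.1451]
eef_rot: [[-1.0, 0.0, 0.003], [0.0, 1.0, -0.001], [-0.003, -0.001, -1.0]]
ft_force: [3.2, -2.9, 5.9]
gripper_width: 0.272
finger_force: 40.0
```

{"method": "send_rows", "body": {"travel": [[1.2, -3.9, 0], [1.6, -3.9, 0], [1.8, -3.7, 0], [2.0, -3.5, 0], [0, 0, 0], [0, 0, 0], [0, 0, 0]], "rot": [[0, 0, 0], [0, 0, 0], [0, 0, 0], [0, 0, 0], [0, 0, 0], [0, 0, 0], [0, 0, 0]], "jaw": [0.15, 0.15, 0.15, 0.15, 0.15, 0.15, 0.15]}}

```text
time: 16.05
tcp_pos: [0.6135, -0.0083, 0.1451]
eef_rot: [[-1.0, -0.0, 0.005], [-0.0, 1.0, 0.001], [-0.005, 0.001, -1.0]]
ft_force: [6.8, 2.2, 3.8]
gripper_width: 0.27
finger_force: 40.1
```

{"method": "send_rows", "body": {"travel": [[1, -1.7, 0], [1, -1.7, 0], [0, 0, 0], [0, 0, 0], [0, 0, 0]], "rot": [[0, 0, 0], [0, 0, 0], [0, 0, 0], [0, 0, 0], [0, 0, 0]], "jaw": [0.15, 0.15, 0.15, 0.15, 0.15]}}

```text
time: 16.47
tcp_pos: [0.6133, -0.0086, 0.1452]
eef_rot: [[-1.0, -0.001, 0.009], [-0.001, 1.0, 0.006], [-0.009, 0.006, -1.0]]
ft_force: [13.1, 12.9, 1.1]
gripper_width: 0.267
finger_force: 40.1
```

The wheel is firmly on its stop: about 18 N against me with no motion. Now I'll open it by two turns.

Run:
```python
from h import *
a=-.535; t=4*np.pi/3
for k in range(3): arc(a+k*t,a+(k+1)*t,20)
```

```text
[[-4.8, 10.4, 0], [-2.5, 11.2, 0], [-0.2, 11.5, 0], [2.3, 11.3, 0], [4.6, 10.6, 0], [6.6, 9.3, 0], [8.5, 7.8, 0], [9.9, 5.9, 0], [10.9, 3.7, 0], [11.4, 1.3, 0], [11.4, -1.1, 0], [11.0, -3.4, 0], [10.0, -5.6, 0], [8.7, -7.6, 0], [6.8, -9.3, 0], [4.8, -10.4, 0], [2.5, -11.2, 0], [0.2, -11.5, 0], [-2.3, -11.3, 0], [-4.6, -10.6, 0]]
[[-6.6, -9.3, 0], [-8.5, -7.8, 0], [-9.9, -5.9, 0], [-10.9, -3.7, 0], [-11.4, -1.3, 0], [-11.4, 1.1, 0], [-11.0, 3.4, 0], [-10.0, 5.6, 0], [-8.7, 7.6, 0], [-6.8, 9.3, 0], [-4.8, 10.4, 0], [-2.5, 11.2, 0], [-0.2, 11.5, 0], [2.3, 11.3, 0], [4.6, 10.6, 0], [6.6, 9.3, 0], [8.5, 7.8, 0], [9.9, 5.9, 0], [10.9, 3.7, 0], [11.4, 1.3, 0]]
[[11.4, -1.1, 0], [11.0, -3.4, 0], [10.0, -5.6, 0], [8.7, -7.6, 0], [6.8, -9.3, 0], [4.8, -10.4, 0], [2.5, -11.2, 0], [0.2, -11.5, 0], [-2.3, -11.3, 0], [-4.6, -10.6, 0], [-6.6, -9.3, 0], [-8.5, -7.8, 0], [-9.9, -5.9, 0], [-10.9, -3.7, 0], [-11.4, -1.3, 0], [-11.4, 1.1, 0], [-11.0, 3.4, 0], [-10.0, 5.6, 0], [-8.7, 7.6, 0], [-6.8, 9.3, 0]]
```

{"method": "send_rows", "body": {"travel": [[-1, 1.7, 0], [-1, 1.7, 0], [-0.8, 1.4, 0], [0, 0, 0], [0, 0, 0]], "rot": [[0, 0, 0], [0, 0, 0], [0, 0, 0], [0, 0, 0], [0, 0, 0]], "jaw": [0.15, 0.15, 0.15, 0.15, 0.15]}}

```text
time: 16.88
tcp_pos: [0.6137, -0.0079, 0.1451]
eef_rot: [[-1.0, -0.001, 0.004], [-0.001, 1.0, -0.001], [-0.004, -0.001, -1.0]]
ft_force: [4.4, -2.4, 5.0]
gripper_width: 0.265
finger_force: 40.5
```

{"method": "send_rows", "body": {"travel": [[-4.8, 10.4, 0], [-2.5, 11.2, 0], [-0.2, 11.5, 0], [2.3, 11.3, 0], [4.6, 10.6, 0], [6.6, 9.3, 0], [8.5, 7.8, 0], [9.9, 5.9, 0], [10.9, 3.7, 0], [11.4, 1.3, 0], [11.4, -1.1, 0], [11.0, -3.4, 0], [10.0, -5.6, 0], [8.7, -7.6, 0], [6.8, -9.3, 0], [4.8, -10.4, 0], [2.5, -11.2, 0], [0.2, -11.5, 0], [-2.3, -11.3, 0], [-4.6, -10.6, 0]], "rot": [[0, 0, 0], [0, 0, 0], [0, 0, 0], [0, 0, 0], [0, 0, 0], [0, 0, 0], [0, 0, 0], [0, 0, 0], [0, 0, 0], [0, 0, 0], [0, 0, 0], [0, 0, 0], [0, 0, 0], [0, 0, 0], [0, 0, 0], [0, 0, 0], [0, 0, 0], [0, 0, 0], [0, 0, 0], [0, 0, 0]], "jaw": [0.15, 0.15, 0.15, 0.15, 0.15, 0.15, 0.15, 0.15, 0.15, 0.15, 0.15, 0.15, 0.15, 0.15, 0.15, 0.15, 0.15, 0.15, 0.15, 0.15]}}

```text
time: 18.55
tcp_pos: [0.5171, -0.0061, 0.145]
eef_rot: [[-1.0, -0.0, 0.001], [-0.0, 1.0, 0.002], [-0.001, 0.002, -1.0]]
ft_force: [2.2, 5.0, 7.6]
gripper_width: 0.267
finger_force: 40.9
```

{"method": "send_rows", "body": {"travel": [[-6.6, -9.3, 0], [-8.5, -7.8, 0], [-9.9, -5.9, 0], [-10.9, -3.7, 0], [-11.4, -1.3, 0], [-11.4, 1.1, 0], [-11.0, 3.4, 0], [-10.0, 5.6, 0], [-8.7, 7.6, 0], [-6.8, 9.3, 0], [-4.8, 10.4, 0], [-2.5, 11.2, 0], [-0.2, 11.5, 0], [2.3, 11.3, 0], [4.6, 10.6, 0], [6.6, 9.3, 0], [8.5, 7.8, 0], [9.9, 5.9, 0], [10.9, 3.7, 0], [11.4, 1.3, 0]], "rot": [[0, 0, 0], [0, 0, 0], [0, 0, 0], [0, 0, 0], [0, 0, 0], [0, 0, 0], [0, 0, 0], [0, 0, 0], [0, 0, 0], [0, 0, 0], [0, 0, 0], [0, 0, 0], [0, 0, 0], [0, 0, 0], [0, 0, 0], [0, 0, 0], [0, 0, 0], [0, 0, 0], [0, 0, 0], [0, 0, 0]], "jaw": [0.15, 0.15, 0.15, 0.15, 0.15, 0.15, 0.15, 0.15, 0.15, 0.15, 0.15, 0.15, 0.15, 0.15, 0.15, 0.15, 0.15, 0.15, 0.15, 0.15]}}

```text
time: 20.22
tcp_pos: [0.5659, 0.0746, 0.1451]
eef_rot: [[-1.0, -0.001, 0.003], [-0.001, 1.0, -0.002], [-0.003, -0.002, -1.0]]
ft_force: [2.5, -7.9, 6.6]
gripper_width: 0.271
finger_force: 40.8
```

{"method": "send_rows", "body": {"travel": [[11.4, -1.1, 0], [11.0, -3.4, 0], [10.0, -5.6, 0], [8.7, -7.6, 0], [6.8, -9.3, 0], [4.8, -10.4, 0], [2.5, -11.2, 0], [0.2, -11.5, 0], [-2.3, -11.3, 0], [-4.6, -10.6, 0], [-6.6, -9.3, 0], [-8.5, -7.8, 0], [-9.9, -5.9, 0], [-10.9, -3.7, 0], [-11.4, -1.3, 0], [-11.4, 1.1, 0], [-11.0, 3.4, 0], [-10.0, 5.6, 0], [-8.7, 7.6, 0], [-6.8, 9.3, 0]], "rot": [[0, 0, 0], [0, 0, 0], [0, 0, 0], [0, 0, 0], [0, 0, 0], [0, 0, 0], [0, 0, 0], [0, 0, 0], [0, 0, 0], [0, 0, 0], [0, 0, 0], [0, 0, 0], [0, 0, 0], [0, 0, 0], [0, 0, 0], [0, 0, 0], [0, 0, 0], [0, 0, 0], [0, 0, 0], [0, 0, 0]], "jaw": [0.15, 0.15, 0.15, 0.15, 0.15, 0.15, 0.15, 0.15, 0.15, 0.15, 0.15, 0.15, 0.15, 0.15, 0.15, 0.15, 0.15, 0.15, 0.15, 0.15]}}

```text
time: 21.88
tcp_pos: [0.6132, -0.0089, 0.1451]
eef_rot: [[-1.0, 0.0, 0.002], [0.0, 1.0, -0.002], [-0.002, -0.002, -1.0]]
ft_force: [0.4, -3.9, 7.8]
gripper_width: 0.269
finger_force: 40.9
```

{"method": "send_rows", "body": {"travel": [[0, 0, 0], [0, 0, 0], [0, 0, 0], [0, 0, 0], [0, 0, 0], [0, 0, 0]], "rot": [[0, 0, 0], [0, 0, 0], [0, 0, 0], [0, 0, 0], [0, 0, 0], [0, 0, 0]], "jaw": [0.15, 0.15, 0.15, 0.15, 0.15, 0.15]}}

```text
time: 22.38
tcp_pos: [0.6138, -0.0076, 0.1451]
eef_rot: [[-1.0, -0.0, 0.004], [-0.0, 1.0, -0.0], [-0.004, -0.0, -1.0]]
ft_force: [4.9, -0.4, 4.7]
gripper_width: 0.272
finger_force: 40.7
```

Run:
```python
from h import *
st=arm.read_state(); print(st["tcp_pos"],st["ft_force"],st["time"],st["finger_force"],np.abs(st["qvel"]).max())
s=imaging.snapshot("scene"); im=s["pixels"]; cv2.imwrite("pics/s3.png",im)
```

```text
[ 0.61383783 -0.0076375   0.14514167] [ 4.86793643 -0.38543434  4.72159071] 22.3833 40.65232596360147 0.0011107717753810762
```

View pics/s3.png

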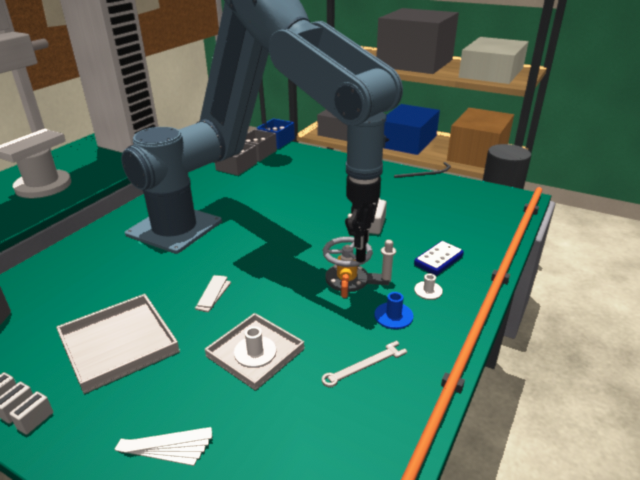

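The collar stands in the tray at (254,347). The gripper holds the handle at (362,245), back at the stop's bearing after two full turns, and the arm is at rest. Handing in.

```bash
python3 -c "
from rig import arm
print(arm.job_done())"
```

```text
the job is handed in; nothing more can be done
None
```

I handed the job in at about 22 s with the collar on its flange in the small tray, the wheel closed to its stop then opened two turns by the gripper's position, and the handle still held (about 41 N); the verdict was not shown.

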